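# Brake lever check on a trolley push handle

### The arm

A 7-joint arm with a two-finger parallel gripper is mounted at the origin on the work surface. World frame = base frame: x ahead of the robot, y to its left, z up, the work surface at z = 0. Lengths are in m, angles in rad, forces in N, time in s.
With the tool pointing down it reaches from about 0.35 to 0.9 m from the base axis. Payload 8.1 kg.
Tool frame: the origin (TCP) lies at the centre of the arm's flange, where the gripper is bolted on; the fingertips stand 178 mm ahead of it and the grasp point (between the pads) lies 159 mm ahead of it; z points along the fingers, y is the line along which they close (so a half turn about z gives the same grasp; the last joint's range is limited). The gripper opens to 92 mm and grips with 3 to 60 N. Pads are 19 mm wide; open, the fingers measure 130 mm over their backs; the gripper's body (75 mm by 190 mm) begins 47 mm behind the grasp point.
Start: joints at [1.234, 0.434, 0.025, 1.573, -0.012, 1.134, -0.075], TCP at [0.145, -0.608, 0.405] pointing down, gripper open.
Joint ranges: [-2.62, 2.62], [-0.44, 2.09], [-1.27, 1.32], [0.08, 2.57], [-1.32, 4.46], [0.12, 2], [-2.74, 2.74]. Speed limits (rad/s): [2.22, 2.22, 3.01, 3.01, 3.14, 3.14, 3.14].

### API

Orientations are given as a rotation vector (axis times angle).
In Python, from cell import arm gives the robot as it stands. The module is installed in compiled form; this text tells all that it offers.
- The arm moves only by the shell command python3 -m inch 'ROWS' [FORCE]. ROWS is text: rows parted by semicolons, each of 5 numbers parted by spaces: the shift along the tool's x, y, z in m, then the turn about the tool's z in rad, then the finger opening in m, from 0 to 0.0918. In form: x y z roll fingers; .... A call has 1 to 5 rows; each row is the pose to reach, as a shift and turn from the pose commanded when the call began, along the tool's axes at that moment; what a row does not reach only later rows make up. A row lasts 1/10 s, in which the tool goes at most 50 mm and 8.59 degrees, less where a joint would pass 70% of its speed; a pose out of reach is approached as far as the arm can. A call with a gripper value outside its range is refused whole. The fingers move at their own pace and stop on an object; FORCE is the grip in N (left out, the last holds). Time passes only in rows, so rows that repeat a pose let the fingers close. It gives the time, the measured TCP pose, the force, the opening and the grip force at its end, in the units of the state.
- arm.observe(): the state, without advancing time (a new reading comes with each control period).
- arm.get_image(name): name is "scene" or "top" or "wrist"; returns the picture (420x560x3 uint8, red, green, blue); there is no depth.
- arm.get_calibration(name): a dict with "intrinsics" (3x3 intrinsics, pixels), "pose" (4x4, takes a point from camera to world coordinates). Camera axes: x right, y up, looking along -z (the intrinsics and any distortion apply to the point x, -y, -z); pixel columns grow to the right and rows downward; lengths in m; the calibration is good to about 2 mm. The wrist camera is an equidistant fisheye: a pixel r from the principal point sees the ray r / f radians off the axis. A picture is of the moment at which its call begins: read the wrist's pose just before it. get_calibration takes no time and is no camera call; for the wrist camera it gives the pose at the moment of the call.
- arm.sign_off(): hands the job in; it is judged then, once.
Trained networks look in the newest picture that a camera, given by its name, has taken for a name from the list of things; names that differ only in an ending like _2 or _b are one class to them, and where a whole thing is asked for, a point or a joint stands for the part that bears it (a point fixed in the world has none). Each returns a list of dicts, best first, with "conf" (0 to 1); they miss things now and then, are a little off and sometimes report something else, mostly with a low value. They report only what shows in the picture. A call takes as long as a camera call.
- arm.look_for(camera, query): "point" ([row, column] in pixels, amid what is visible of it).
- arm.silhouettes(camera, query): "region" (420x560 bool, what is visible of it) and "point" ([row, column] in pixels, amid what is visible of it).
- arm.place_of(camera, query): "point" ([row, column] in pixels: a listed point, or the origin of a listed thing).
The state is a dict: "clock": time; "joints": joint angles; "dq": joint speeds; "joint_efforts": joint torques, N m; "position": TCP position; "ee_rot": TCP orientation; "force": force on the tool from outside, world axes, zero at the start; "ft_torque": the same for the moment, N m; "width": opening from 0.0 (shut) to 1.0 (fully open); "gripper_force": force on a finger pad.
Only numpy, scipy, OpenCV 4.12 (cv2) and the standard library are available. Lean on these libraries where they do the work, as an engineer would, in place of code of your own. Each camera call takes 0.05 s, during which the arm holds its last target. There are 200 camera calls.

### The job

On the bench are two trolley push handles clamped in jigs, one with a red brake lever and one with a grey one. Check the red brake: with the fingers, from the lever's outer side only, press the red lever in until it comes up against its stop, short of the bar, keep it there for two seconds, then ease it back out slowly (do not let it snap) and leave everything clear. Do not pinch or hook the lever, do not force it, do not touch the bar, and leave the grey lever and the other things on the bench alone.

Things in the scene. Friction and masses are not known exactly. Their poses are not given: they have to be found in the camera images.
- red_jig: the red-levered push handle's jig, fixed to the bench: a dark base plate 120 x 260 x 18 mm with two plywood uprights (155 mm tall, 50 x 18 mm, at y +-115 mm) that carry the bar. Origin: centre of the underside, on the bench; its y axis runs along the bar, its z axis is up; the lever is on its -x side.
- red_bar: the red-levered handle's bar, with its own frame equal to the jig's (origin on the bench under the bar's middle): a level steel tube of 22 mm diameter along y, axis 130 mm above the bench, with a black rubber grip of 32 mm diameter from y -104 to +31 mm, and an aluminium bracket at y +75 mm that reaches 43 mm to the -x side, from 109 to 151 mm above the bench, and holds the lever's pivot.
- red_lever: the red lever: a blade 10 mm thick, 20 mm high (120 to 140 mm above the bench) and 112 mm long, with a 22 mm ball at its free end 116 mm from the pivot. Origin on its upright pivot axis at mid-height; the blade runs along its own -y; its +x side faces the bar, its -x side is the outer side to press on. The frame turns with the lever.
- red_inner: grey strip 4 x 85 x 12 mm on the bar-facing side of the red lever (not to be touched). Origin at its centre, axes as the lever's.
- red_press (a point): the point to press, on the outer face of the red lever at mid-height (130 mm above the bench), 85 mm from the pivot axis. Its +x axis points into the lever, the way to press, square to the blade, level; its -y runs along the blade to the free end. It moves and turns with the lever.
- red_pivot (a point): point on the red lever's upright pivot axis, 130 mm above the bench (fixed).
- red_arm (a joint): angle of the red lever (rad): 0 fully out, its rest; grows as it is pressed towards the bar (counter-clockwise from above); 0.36 at its stop, where the point to press has gone about 30 mm and the lever still stands some 20 mm clear of the grip. A spring drives it out: at the point to press it takes about 5 N to start it and about 12 N to reach the stop; more force beyond that only bears on the stop.
- grey_jig: the grey-levered push handle's jig, fixed to the bench: a dark base plate 120 x 260 x 18 mm with two plywood uprights (155 mm tall, 50 x 18 mm, at y +-115 mm) that carry the bar. Origin: centre of the underside, on the bench; its y axis runs along the bar, its z axis is up; the lever is on its -x side.
- grey_bar: the grey-levered handle's bar, with its own frame equal to the jig's (origin on the bench under the bar's middle): a level steel tube of 22 mm diameter along y, axis 130 mm above the bench, with a black rubber grip of 32 mm diameter from y -104 to +31 mm, and an aluminium bracket at y +75 mm that reaches 43 mm to the -x side, from 109 to 151 mm above the bench, and holds the lever's pivot.
- grey_arm (a joint): angle of the grey lever (rad), built like the red one: 0 fully out, 0.36 at its stop. Leave it alone.
- bottle: small blue bottle with a red cap, 38 mm diameter, 105 mm tall, standing loose between and in front of the handles. Origin: centre of its underside.
- mallet: rubber-faced mallet lying loose to the left of the handles, about 290 mm long and 60 mm high. Origin on the bench under its handle, 110 mm from the middle of its head (90 mm wide), which lies along its +x.
- tray: yellow tray of screws, 100 x 150 x 35 mm, loose beyond the handles. Origin: centre of its underside.

How it is judged:
By the outcome, as a careful person would: the job done as asked, in the order asked, and still so for the second after the job is handed in, with the robot touching nothing.
It also fails if it takes over 40 s, if anything falls off the work surface, if the arm or the gripper's body presses on something with over 40 N, if the wrist force passes 120 N, or if a joint passes its speed limit or range.

## Working session

There is one attempt and no reset: what is moved stays moved. The work goes in short steps, Python scripts to look and compute and a shell command to move; the robot and the scene stay as the last step left them, time stands still between calls to the robot, and variables do not carry over. Pictures are saved under pics/ and viewed, at most 10 in all, crops included, and the job is handed in when it is done.

```bash
mkdir -p pics
cat > h.py <<'E'
import numpy as np, cv2
from cell import arm
from scipy.spatial.transform import Rotation as R
def ray(cam,pt):
    c=arm.get_calibration(cam);K=np.array(c["intrinsics"]);P=np.array(c["pose"])
    x=(pt[1]-K[0,2])/K[0,0];y=(pt[0]-K[1,2])/K[1,1]
    if cam=="wrist":
        r=np.hypot(x,y);s=np.sin(r)/r if r>1e-9 else 1
        d=np.array([x*s,-y*s,-np.cos(r)])
    else: d=np.array([x,-y,-1])
    return P[:3,3],P[:3,:3]@d
def atz(cam,pt,z):
    o,d=ray(cam,pt);return o+d*(z-o[2])/d[2]
def save(cam,n):
    im=arm.get_image(cam);cv2.imwrite(f"pics/{n}.png",im[:,:,::-1]);return im
E
python3 - <<'E'
from h import *
s=arm.observe();print(s["position"],s["ee_rot"],s["force"],s["clock"],s["width"])
a=save("top","top0");b=save("scene","scene0")
cv2.imwrite("pics/both.png",cv2.resize(np.hstack([a,b])[:,:,::-1],(800,300)))
Z=dict(red_press=.13,red_pivot=.13,red_lever=.13,red_jig=0,grey_jig=0,bottle=0,mallet=0,tray=0)
for q,z in Z.items():
    for cam in("top","scene"):
        for r in arm.place_of(cam,q)[:2]: print(q,cam,np.round(r["point"]),round(r["conf"],2),atz(cam,r["point"],z).round(3))
E
```

```text
[ 0.1447014  -0.60778259  0.40397479] [-3.11865530e+00 -3.66214192e-01  5.54722983e-04] [0.0523468  0.68966777 1.14903664] 0.0 0.997747933884587
red_press top [242. 417.] 0.67 [ 0.434 -0.263  0.13 ]
red_press scene [138. 201.] 0.53 [ 0.42  -0.284  0.13 ]
red_press scene [156. 216.] 0.47 [ 0.481 -0.181  0.13 ]
red_pivot top [228. 381.] 0.79 [ 0.481 -0.175  0.13 ]
red_pivot scene [156. 215.] 0.73 [ 0.48  -0.186  0.13 ]
red_lever top [231. 384.] 0.68 [ 0.472 -0.181  0.13 ]
red_lever scene [156. 218.] 0.42 [ 0.476 -0.179  0.13 ]
red_jig top [220. 396.] 0.85 [ 0.52  -0.257  0.   ]
red_jig scene [194. 191.] 0.64 [ 0.502 -0.262  0.   ]
grey_jig top [233. 224.] 0.62 [0.529 0.253 0.   ]
grey_jig scene [273. 358.] 0.61 [0.543 0.261 0.   ]
grey_jig scene [149. 204.] 0.42 [ 0.277 -0.41   0.   ]
bottle top [283. 322.] 0.62 [ 0.356 -0.017  0.   ]
bottle scene [200. 296.] 0.88 [ 0.367 -0.01   0.   ]
mallet top [223. 147.] 0.62 [0.58  0.479 0.   ]
mallet scene [325. 449.] 0.58 [ 0.582  0.476 -0.   ]
tray top [144. 281.] 0.74 [0.789 0.058 0.   ]
tray scene [303. 216.] 0.6 [0.789 0.061 0.   ]
```

View pics/top0.png

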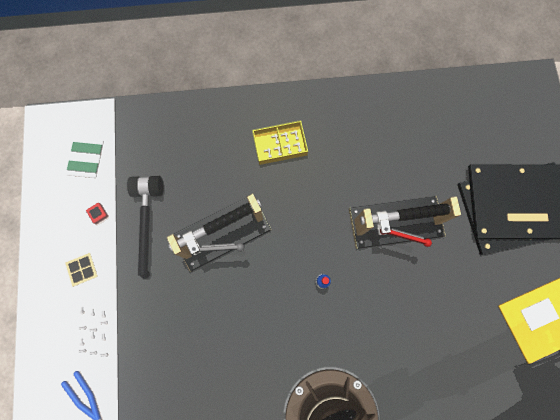

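View pics/scene0.png

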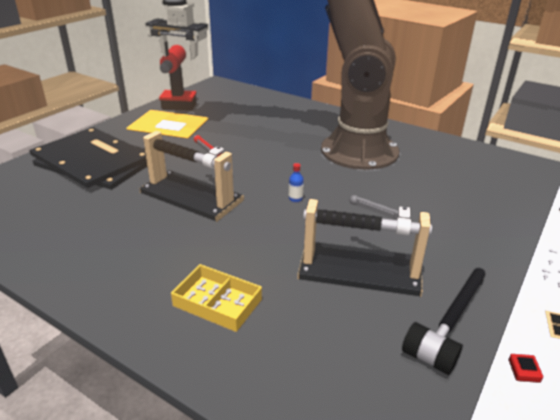

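The top view shows the red lever from its pivot near (381,228) to its ball near (429,243), outer side facing the robot. The bottle is at (322,282), well clear. I'll refine the lever line next.

```bash
cat >> h.py <<'E'
def redaxis(cam,im,box):
    i=im.astype(int);m=((i[:,:,0]>110)&(i[:,:,1]<70)&(i[:,:,2]<80))
    r0,r1,c0,c1=box;mm=np.zeros_like(m);mm[r0:r1,c0:c1]=m[r0:r1,c0:c1]
    p=np.array([atz(cam,q,.135)[:2] for q in np.argwhere(mm)])
    c=p.mean(0);u=np.linalg.svd(p-c)[2][0]; u=u if u[1]<0 else -u
    t=(p-c)@u;return len(p),c,u,c+u*t.min(),c+u*t.max()
def tool(T=None):
    s=arm.observe();return np.array(s["position"]),R.from_rotvec(s["ee_rot"])
E
python3 - <<'E'
from h import *
for cam,n,b in(("top","top0",(215,255,375,440)),("scene","scene0",(125,175,185,240))):
    im=cv2.imread(f"pics/{n}.png")[:,:,::-1]
    N,c,u,a,e=redaxis(cam,im,b)
    print(cam,N,c.round(3),u.round(3),"start",a.round(3),"ballend",e.round(3),"yaw",np.arctan2(u[0],-u[1]).round(3))
p,q=tool();T=np.array([.383,-.235,.32]);print("shift",q.inv().apply(T-p).round(3),q.as_matrix().round(3).tolist())
E
```

```text
top 168 [ 0.446 -0.253] [-0.379 -0.925] start [ 0.469 -0.196] ballend [ 0.428 -0.296] yaw -0.389
scene 7 [ 0.441 -0.271] [-0.236 -0.972] start [ 0.452 -0.225] ballend [ 0.437 -0.289] yaw -0.238
shift [ 0.318 -0.308  0.085] [[0.973, 0.232, -0.0], [0.232, -0.973, -0.0], [-0.0, 0.0, -1.0]]
```

```bash
python3 -m inch '0.04 -0.04 0 0.12 0.0; 0.075 -0.075 0 0.25 0; 0.11 -0.11 0 0.37 0; 0.14 -0.14 0 0.5 0; 0.17 -0.17 0 0.62 0' 10
python3 - <<'E'
from h import *
p,q=tool();T=np.array([.374,-.232,.38]);print(q.inv().apply(T-p).round(3),q.as_rotvec(),p)
E
```

```text
clock: 1.4
position: [0.2718, -0.401, 0.4049]
ee_rot: [3.082, -0.61, 0.001]
force: [1.0, -0.7, 0.2]
width: 0.616
gripper_force: 0.0
[ 0.03  -0.195  0.025] [ 3.08183653e+00 -6.09673765e-01  1.02220760e-03] [ 0.27181127 -0.40103755  0.40493822]
```

```bash
python3 -m inch '0.007 -0.04 0.005 0 0; 0.013 -0.08 0.01 0 0; 0.02 -0.12 0.015 0 0; 0.025 -0.16 0.02 0 0; 0.03 -0.195 0.025 0 0' ; python3 -m inch '0 0 0 0 0;0 0 0 0 0'
python3 - <<'E'
from h import *
p,q=tool();print(p,q.as_matrix().round(3).tolist(),arm.observe()["width"])
im=save("wrist","w1");print(arm.get_calibration("wrist")["pose"])
for k in("red_press","red_pivot"):
    for r in arm.place_of("wrist",k)[:2]: print(k,np.round(r["point"]),r["conf"],atz("wrist",r["point"],.13).round(4))
for k in ("red_lever",):
    for r in arm.silhouettes("wrist",k)[:1]:
        P=np.array([atz("wrist",t,.14)[:2] for t in np.argwhere(r["region"])]);c=P.mean(0);u=np.linalg.svd(P-c,full_matrices=False)[2][0];u=u*-np.sign(u[1]);t=(P-c)@u
        print(len(P),c,u,c+u*t.min(),c+u*t.max())
im=save("top","t1");print(redaxis("top",im,(215,255,375,440)))
E
```

```text
clock: 1.9
position: [0.3728, -0.232, 0.3799]
ee_rot: [3.083, -0.602, 0.001]
force: [0.1, -0.5, -0.2]
width: 0.183
gripper_force: 0.0
clock: 2.1
position: [0.3722, -0.2336, 0.3798]
ee_rot: [3.084, -0.6, 0.0]
force: [0.3, -0.4, -0.8]
width: 0.021
gripper_force: 0.0
[ 0.37223686 -0.23357925  0.37980719] [[0.927, -0.375, -0.0], [-0.375, -0.927, -0.0], [0.0, 0.0, -1.0]] 0.020500929356773456
[[-0.37735982  0.88150082  0.28382365  0.44769631]
 [-0.92606587 -0.35961416 -0.11436635 -0.26638571]
 [ 0.00125297 -0.30599666  0.95203176  0.36004138]
 [ 0.          0.          0.          1.        ]]
red_press [123. 274.] 0.88 [ 0.4365 -0.2584  0.13  ]
red_pivot [124. 160.] 0.94 [ 0.4697 -0.1826  0.13  ]Traceback (most recent call last):
  File "<stdin>", line 8, in <module>
  File "h.py", line 13, in atz
    o,d=ray(cam,pt);return o+d*(z-o[2])/d[2]
        ~~~^^^^^^^^
  File "h.py", line 5, in ray
    c=arm.get_calibration(cam);K=np.array(c["intrinsics"]);P=np.array(c["pose"])
ValueError: time passes only in moves, steps and waits
```

View pics/w1.png

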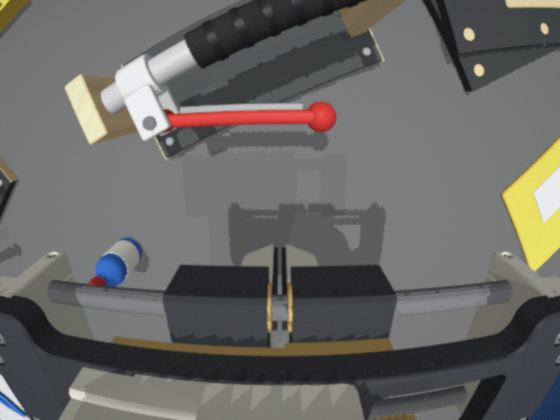

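The wrist view shows the red lever lying level from (172,118) to its ball at (320,116), parallel to the gripper's closing line, with its outer side facing the fingers. The bracket is at (145,105) and the bottle at (118,262), off to the side. I'll check the fingertip geometry in this picture before going down.

Run:
```python
from h import *
p,q=tool();c=arm.get_calibration("wrist");K=np.array(c["intrinsics"]);P=np.array(c["pose"]);print(K[0,0],K[0,2],K[1,2])
def proj(w):
    l=P[:3,:3].T@(w-P[:3,3]);d=np.array([l[0],-l[1],-l[2]]);th=np.arctan2(np.hypot(d[0],d[1]),d[2]);k=th/np.hypot(d[0],d[1])
    return [round(K[1,2]+K[1,1]*d[1]*k),round(K[0,2]+K[0,0]*d[0]*k)]
for x in(-.0095,.0095):
  for y in(-.019,.019):
    for z in(.178,.13,.112): print(x,y,z,proj(p+q.apply([x,y,z])))
pr=np.array([.437,-.2585,.13]);print("press in tool",q.inv().apply(pr-p).round(4), "pivot",q.inv().apply(np.array([.472,-.181,.13])-p).round(4),proj(pr))
bo=arm.place_of("wrist","bottle");
print([(b["conf"],b["point"]) for b in bo])
```

```text
325.19226210127806 279.2822126623474 205.69937720984282
-0.0095 -0.019 0.178 [275, 244]
-0.0095 -0.019 0.13 [330, 233]
-0.0095 -0.019 0.112 [358, 228]
-0.0095 0.019 0.178 [275, 311]
-0.0095 0.019 0.13 [330, 321]
-0.0095 0.019 0.112 [358, 326]
0.0095 -0.019 0.178 [245, 242]
0.0095 -0.019 0.13 [294, 230]
0.0095 -0.019 0.112 [321, 223]
0.0095 0.019 0.178 [245, 313]
0.0095 0.019 0.13 [294, 324]
0.0095 0.019 0.112 [321, 330]
press in tool [ 0.0695 -0.0032  0.2499] pivot [ 0.0725 -0.0882  0.2499] [123, 273]
[(0.95, [249.5, 130.2])]
```

```bash
python3 -c "
import cv2;i=cv2.imread('pics/w1.png')[210:400,150:410];cv2.imwrite('pics/w1c.png',cv2.resize(i,(780,570)))"
```

```text
(no output)
```

View pics/w1c.png

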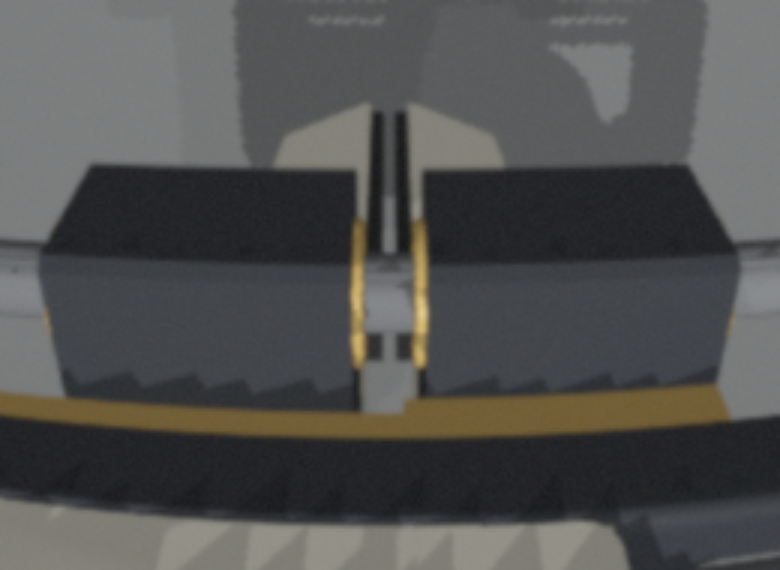

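The crop shows the tapered beige fingertips, nearly shut at (390,110), with the black carriers well behind them. This matches the projected fingertip box. I'll go down on the outer side, then creep in.

```bash
python3 -m inch '0 -0.001 0.03 0 0; 0 -0.002 0.06 0 0; 0 -0.003 0.088 0 0; 0.015 -0.003 0.088 0 0; 0.03 -0.003 0.088 0 0'; python3 -m inch '0.01 0 0 0 0; 0.015 0 0 0 0; 0.015 0 0 0 0;0.015 0 0 0 0'
python3 - <<'E'
from h import *
im=save("wrist","w2")
p,q=tool();print(p,arm.observe()["force"])
for k in("red_press","red_pivot"):
    for r in arm.place_of("wrist",k)[:1]:
        w=atz("wrist",r["point"],.13); print(k,r["conf"],w.round(4),q.inv().apply(w-p).round(4))
E
```

```text
clock: 2.85
position: [0.4005, -0.2432, 0.2908]
ee_rot: [-3.082, 0.606, 0.003]
force: [0.7, -0.7, 0.1]
width: 0.001
gripper_force: 0.0
clock: 3.25
position: [0.4143, -0.2481, 0.2918]
ee_rot: [3.083, -0.604, -0.001]
force: [-0.4, -0.6, -1.2]
width: 0.005
gripper_force: 0.0
[ 0.41425561 -0.24803257  0.29177766] [-0.09849234  0.09915479  0.20860543]
red_press 0.66 [ 0.4354 -0.258   0.13  ] [0.0235 0.0013 0.1618]
red_pivot 0.56 [ 0.4718 -0.1805  0.13  ] [ 0.028  -0.0842  0.1618]
```

View pics/w2.png

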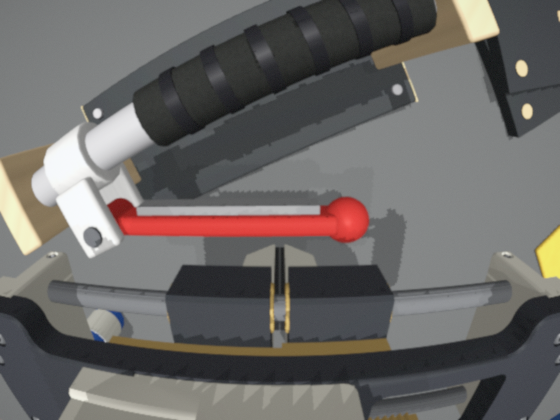

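The wrist view shows the fingertips at (280,250) about 14 mm short of the red blade's outer side (row 235), level with the press point. The fingers are clear of the bracket at (90,215). I'll make contact, then press along the arc, turning with the lever.

```bash
python3 -m inch '0.004 0.001 0 0 0; 0.008 0.001 0 0 0; 0.011 0.001 0 0 0; 0.013 0.001 0 0 0; 0.014 0.001 0 0 0'; python3 -m inch '0.002 0 0 -0.02 0; 0.004 0 0 -0.045 0; 0.006 0 0 -0.07 0; 0.008 0.001 0 -0.095 0; 0.008 0.001 0 -0.095 0'
```

```text
clock: 3.9
position: [0.4277, -0.2544, 0.2917]
ee_rot: [3.083, -0.603, 0.0]
force: [-0.4, 1.2, 0.4]
width: 0.004
gripper_force: 0.4
clock: 4.4
position: [0.434, -0.2581, 0.2914]
ee_rot: [-3.108, 0.454, 0.003]
force: [-5.0, 2.7, 1.5]
width: 0.006
gripper_force: 2.6
```

```bash
python3 -m inch '0.003 0 0 -0.035 0; 0.006 0.001 0 -0.07 0; 0.009 0.001 0 -0.105 0; 0.012 0.001 0 -0.14 0; 0.0145 0.001 0 -0.17 0'
python3 - <<'E'
from h import *
im=save("wrist","w3")
p,q=tool();s=arm.observe();print(p,s["force"],q.as_matrix()[:2,0])
for k in("red_press","red_pivot"):
    for r in arm.place_of("wrist",k)[:1]:
        w=atz("wrist",r["point"],.13); print(k,r["conf"],w.round(4),q.inv().apply(w-p).round(4))
E
```

```text
clock: 4.9
position: [0.4469, -0.2636, 0.2914]
ee_rot: [-3.136, 0.189, 0.005]
force: [-8.2, 0.3, 3.9]
width: 0.003
gripper_force: 4.1
[ 0.44720046 -0.26366107  0.29137658] [-6.98692865  0.3310987   4.0921134 ] [ 0.99297778 -0.11826548]
red_press 0.59 [ 0.4561 -0.264   0.13  ] [ 0.0093 -0.0007  0.1614]
red_pivot 0.9 [ 0.4707 -0.1807  0.13  ] [ 0.014  -0.0852  0.1613]
```

View pics/w3.png

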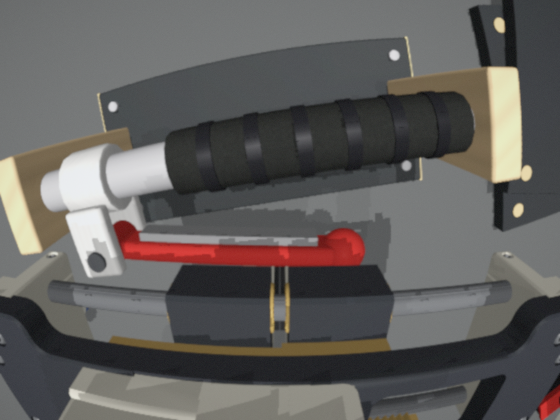

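The wrist view shows the blade (row 250) flat against the fingertips, well pressed in. The gap to the grip and the bracket clearance at (95,240) both look good. I'll continue in small steps until the stop shows in the force.

```bash
python3 -m inch '0.002 0 0 -0.023 0; 0.004 0 0 -0.046 0; 0.006 0 0 -0.07 0; 0.006 0 0 -0.07 0'; python3 -m inch '0.001 0 0 -0.01 0; 0.002 0 0 -0.02 0; 0.002 0 0 -0.02 0'
```

```text
clock: 5.45
position: [0.4525, -0.2651, 0.2914]
ee_rot: [3.14, -0.081, -0.005]
force: [-9.5, -2.1, 5.1]
width: 0.002
gripper_force: 4.5
clock: 5.75
position: [0.4543, -0.2654, 0.2914]
ee_rot: [3.14, -0.051, -0.006]
force: [-10.3, -2.7, 4.9]
width: 0.003
gripper_force: 4.6
```

```bash
python3 -m inch '0.0005 0 0 -0.005 0; 0.001 0 0 -0.01 0; 0.001 0 0 -0.01 0'; python3 -m inch '0.0005 0 0 -0.005 0; 0.001 0 0 -0.01 0; 0.001 0 0 -0.01 0';  python3 -m inch '0.0005 0 0 0 0; 0.001 0 0 0 0; 0.001 0 0 0 0'
```

```text
clock: 6.05
position: [0.4552, -0.2656, 0.2914]
ee_rot: [3.14, -0.036, -0.006]
force: [-9.7, -4.7, 4.6]
width: 0.007
gripper_force: 4.7
clock: 6.35
position: [0.4561, -0.2658, 0.2914]
ee_rot: [3.14, -0.021, -0.006]
force: [-9.7, -3.7, 4.5]
width: 0.009
gripper_force: 4.8
clock: 6.65
position: [0.4571, -0.2658, 0.2914]
ee_rot: [3.14, -0.021, -0.006]
force: [-10.6, -4.7, 4.2]
width: 0.004
gripper_force: 5.0
```

```bash
python3 -m inch '0.0005 0 0 0 0; 0.001 0 0 0 0; 0.001 0 0 0 0'; python3 -m inch '0.0005 0 0 -0.005 0; 0.001 0 0 -0.01 0; 0.001 0 0 -0.01 0';  python3 -m inch '0.0005 0 0 0 0; 0.001 0 0 0 0; 0.001 0 0 0 0'
```

```text
clock: 6.95
position: [0.4577, -0.2659, 0.2914]
ee_rot: [3.14, -0.021, -0.008]
force: [-10.9, -4.0, 6.7]
width: 0.005
gripper_force: 6.0
clock: 7.25
position: [0.458, -0.266, 0.2913]
ee_rot: [3.141, -0.006, -0.01]
force: [-15.7, -4.0, 9.1]
width: 0.008
gripper_force: 7.7
clock: 7.55
position: [0.4584, -0.2661, 0.2913]
ee_rot: [3.141, -0.007, -0.013]
force: [-18.7, -2.9, 13.2]
width: 0.006
gripper_force: 9.4
```

The force is rising while the motion stalls, so the lever is at its stop. Holding for more than 2 s.

```bash
for i in 1 2 3 4 5; do python3 -m inch '0 0 0 0 0; 0 0 0 0 0; 0 0 0 0 0; 0 0 0 0 0; 0 0 0 0 0' | egrep 'clock|pos|force'; done
```

```text
clock: 8.05
position: [0.4583, -0.266, 0.2913]
force: [-18.1, -2.8, 11.2]
gripper_force: 9.3
clock: 8.55
position: [0.4583, -0.2661, 0.2913]
force: [-18.5, -3.1, 11.7]
gripper_force: 9.3
clock: 9.05
position: [0.4583, -0.266, 0.2913]
force: [-19.1, -3.2, 13.0]
gripper_force: 9.3
clock: 9.55
position: [0.4583, -0.266, 0.2913]
force: [-18.4, -2.9, 13.0]
gripper_force: 9.3
clock: 10.05
position: [0.4583, -0.266, 0.2913]
force: [-18.1, -3.0, 12.6]
gripper_force: 9.3
```

```bash
python3 -m inch '-0.001 0 0 0 0; -0.002 0 0 0.01 0; -0.003 0 0 0.02 0; -0.004 0 0 0.03 0; -0.005 -0.0005 0 0.04 0' | egrep 'pos|force'; for i in 1 2 3; do python3 -m inch '-0.001 0 0 0.012 0; -0.002 0 0 0.024 0; -0.003 0 0 0.036 0; -0.004 -0.0005 0 0.047 0; -0.005 -0.001 0 0.058 0'| egrep 'pos|rot|force'; done
```

```text
position: [0.4549, -0.2653, 0.2914]
force: [-9.6, -4.7, 4.1]
gripper_force: 5.0
position: [0.4501, -0.264, 0.2914]
ee_rot: [3.136, -0.16, -0.006]
force: [-9.9, -4.5, 3.8]
gripper_force: 4.6
position: [0.4454, -0.2622, 0.2913]
ee_rot: [3.131, -0.25, -0.006]
force: [-8.6, -3.9, 2.1]
gripper_force: 4.0
position: [0.4407, -0.2603, 0.2912]
ee_rot: [3.122, -0.34, -0.005]
force: [-8.4, -2.6, 1.0]
gripper_force: 3.5
```

```bash
for i in 1 2 3; do python3 -m inch '-0.001 0 0 0.012 0; -0.002 0 0 0.024 0; -0.003 0 0 0.036 0; -0.004 -0.0005 0 0.047 0; -0.005 -0.001 0 0.058 0'| egrep 'pos|rot|force'; done; python3 -m inch '-0.001 0 0 0 0; -0.002 0 0 0 0; -0.003 0 0 0 0; -0.004 0 0 0 0; -0.005 0 0 0 0'
```

```text
position: [0.4363, -0.2579, 0.2912]
ee_rot: [3.111, -0.43, -0.005]
force: [-6.4, -2.0, 0.1]
gripper_force: 3.0
position: [0.4319, -0.2554, 0.2912]
ee_rot: [3.098, -0.52, -0.004]
force: [-6.5, -2.7, -0.8]
gripper_force: 2.6
position: [0.4285, -0.2525, 0.2915]
ee_rot: [3.082, -0.609, -0.001]
force: [-1.1, 0.2, -0.9]
gripper_force: 0.9
clock: 14.05
position: [0.4243, -0.2505, 0.2918]
ee_rot: [3.082, -0.607, 0.001]
force: [0.1, 0.0, -0.6]
width: 0.005
gripper_force: 0.0
```

Released. Now back away, rise and check.

```bash
python3 -m inch '-0.01 0 0 0 0; -0.03 0 0 0 0; -0.05 0 0 0 0; -0.05 0 -0.04 0 0; -0.05 0 -0.08 0 0'; python3 -m inch '0 0 -0.02 0 0; 0 0 -0.02 0 0;0 0 -0.02 0 0'
python3 - <<'E'
from h import *
save("wrist","w4");p,q=tool();print(p,arm.observe()["force"])
for k in("red_press","red_pivot"):
    for r in arm.place_of("wrist",k)[:1]: print(k,r["conf"],atz("wrist",r["point"],.13).round(4))
im=save("top","t4")
print(redaxis("top",im,(215,255,375,440)))
E
```

```text
clock: 14.55
position: [0.3762, -0.2308, 0.3719]
ee_rot: [-3.081, 0.608, 0.005]
force: [0.4, -0.8, -0.2]
width: 0.006
gripper_force: 0.0
clock: 14.85
position: [0.3773, -0.2313, 0.3916]
ee_rot: [3.082, -0.608, 0.001]
force: [-0.9, 0.0, 0.2]
width: 0.007
gripper_force: 0.0
[ 0.37721273 -0.23123245  0.39091064] [-0.59349361  0.16049379 -0.16049061]
red_press 0.85 [ 0.4344 -0.2592  0.13  ]
red_pivot 0.71 [ 0.4697 -0.1832  0.13  ]
(55, array([ 0.45273927, -0.23763255]), array([-0.34680854, -0.93793594]), array([ 0.46835271, -0.19540635]), array([ 0.43829535, -0.27669581]))
```

View pics/w4.png

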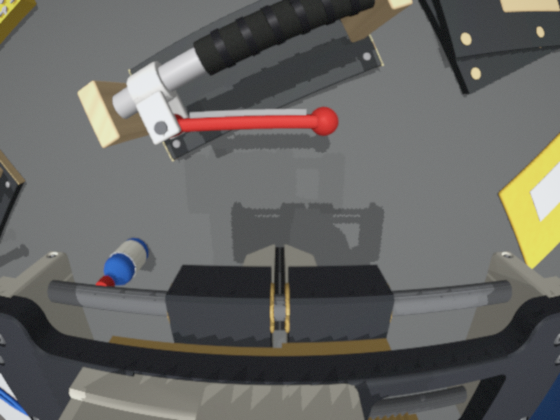

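The wrist view shows the red lever back at rest, from (180,125) to its ball at (325,121). The gripper is clear of it and the bottle is still standing at (125,262).

```bash
python3 -c "
from cell import arm
print(arm.sign_off())"
```

```text
the job is handed in; nothing more can be done
None
```

I pressed the red brake lever in to its stop from its outer side (about 19 N towards the bar), held it there for 2.5 s and eased it back to rest over about 4 s. The arm is clear of everything, and the job is handed in at about 15 s on the robot's clock.

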